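# Open the dial padlock on the stock chest

## Robot

A 7-joint arm with a two-finger parallel gripper is mounted at the origin on the work surface. World frame = base frame: x ahead of the robot, y to its left, z up, the work surface at z = 0. Lengths are in mm, angles in rad, forces in N, time in s.
With the tool pointing down it reaches from about 400 to 875 mm from the base axis. Payload 19.3 kg.
Tool frame: the origin (TCP) lies at the very end of the fingers, on their centre line; the grasp point (between the pads) lies 19 mm behind it (grip_point_offset is the z of the grasp point in the tool frame, in mm); z points along the fingers, x is the direction in which the jaws open and shut, and the axes are right-handed (so a half turn about z gives the same grasp; the last joint's range is limited). The gripper opens to 85 mm and grips with 20 to 120 N. Pads are 22 mm wide; open, the fingers measure 114 mm over their backs; the gripper's body (76 mm by 85 mm) begins 54 mm behind the grasp point. The pads swing forward as they close: fully open they stand 13 mm farther back than shut.
Start: joints at [1.279, 0.521, -0.036, 1.599, 0.021, 1.021, -0.113], TCP at [137.463, -609.687, 231.291] pointing down, gripper open.
Joint ranges: [-2.91, 2.91], [-0.3, 2.13], [-1.5, 1.42], [0.17, 2.43], [-1.26, 4.41], [0.16, 1.93], [-2.52, 2.52]. Speed limits (rad/s): [1.89, 1.89, 2.39, 2.39, 3.01, 3.01, 3.01].

## Interface

Orientations are given as a 3x3 rotation matrix whose columns are the frame's x, y, z axes.
In Python, from workcell import movep, movel, goto_joints, open_gripper, clamp, wait, inverse_kinematics, read_state, camera, PlanningError, finish_job, grip_point_offset gives the robot as it stands. Calls block until the motion is done:
- movep(position, orientation): joint-space move of the TCP to a pose.
- movel(position, frame=None, max_speed=150, guard=None): straight line of the TCP; frame=None keeps the orientation; max_speed is the mean speed in mm/s. With guard (N) it stops when the force on the tool has changed by that much, and returns True; else False.
- goto_joints(angles): joint-space move.
- open_gripper() and clamp(): open the fingers fully, or close them until they stop; the grip force is fixed at half the most.
- wait(seconds).
- inverse_kinematics(position, orientation): joint angles nearest the present ones, or None.
- read_state(): the state.
- camera(name): name is "scene" or "top"; returns a dict with "image" (400x640x3 uint8, blue, green, red), "range_z" (400x640 float32, mm along the optical axis (not along the pixel's ray), 0 where there is no reading), "fx", "fy", "cx", "cy" (pixels), "cam_to_world" (4x4, takes a point from camera to world coordinates). Camera axes: x right, y up, looking along -z (the intrinsics and any distortion apply to the point x, -y, -z); pixel columns grow to the right and rows downward; lengths in mm; the calibration is good to about 2 mm. A picture is of the moment at which its call begins.
A pose or a line that the arm cannot do raises PlanningError and nothing moves.
- finish_job(): hands the job in, once; it reports no verdict.
The state is a dict: "time": time; "qpos": joint angles; "qvel": joint speeds; "joint_efforts": joint torques, N m; "eef_pos": TCP position; "tool_rot": TCP orientation; "ft_force": force on the tool from outside, world axes, zero at the start; "torque": the same for the moment, N m; "finger_gap": finger opening in mm.
Only numpy, scipy, OpenCV 4.12 (cv2) and the standard library are available. Lean on these libraries where they do the work, as an engineer would, in place of code of your own. Each camera call takes 0.05 s, during which the arm holds its last target.

## Task

The metal chest on the bench is locked with the dial padlock; all but the last number is dialled already. Turn its dial on clockwise, never back, feeling for the notch where the shackle springs, pull the shackle fully open, unhook the lock from the staple, and lift it a good hand's breadth above the chest, still open, level and dial up. Finish while holding it there, still, over the chest; leave everything else where it lies.

Things in the scene. Friction and masses are not known exactly. Their poses are not given: they have to be found in the camera images.
- chest: grey steel stock chest, fixed, 300 deep (x) x 380 wide (y), flat top 100 above the bench. Origin on the bench under its centre; its x axis points square away from its front edge, the side near the robot. The front 167 mm of the top is a fixed ledge, then comes the lid; a steel hasp strap (36 wide, 3 high) reaches forward from the lid to the staple
- staple (a point): centre of the staple's opening, 12 above the chest's top, 115 behind its front edge, midway across. An upright U of 5 mm round steel standing up through the end of the hasp strap; it spans along the chest's y, 14 clear inside, 24 over all, its top 24.5 above the chest's top. The shackle's short leg passes through it
- lock_center (a point): dial padlock lying on its back on the ledge, dial up, about 0.45 kg. Point at half height (11 above its underside) on the dial's axis; z up through the dial, x towards the shackle's bow (away from the robot). Round steel body 52 across, 22 high, good to grip across y. It can shift on the staple some 5 to 10 mm and 5 degrees before the shackle catches
- lock_face (a point): middle of the lock's flat shoulder face, 46 wide, 30 mm in +x of the dial's axis, 12 above the underside; axes as the lock's. The shackle comes out of this face along +x: two round 8 mm legs at y = -15 (short, in the staple, comes free of the body) and y = +15 (long, never leaves it), joined by the bow
- dial_grip (a point): on the dial's axis half-way up its knob, 33 above the lock's underside. Black round knurled knob, 30 across, 15 high, on a 44 mm dial plate with 18 tick marks; the plate lies on the lock's upper face, the knob's top is 39.5 above the underside. Turns with the dial
- dial (a joint): turn of the dial, rad, growing clockwise seen from above; starts between -0.6 and 0.5 and clicks softly at each of 18 ticks (0.35 rad, under 0.15 N m). The opening notch is unmarked, somewhere between 1.1 and 2.1, 0.6 to 2.7 rad clockwise of the start: there the shackle springs out 6 mm by itself and the dial is caught and turns no further
- shackle (a joint): how far the shackle stands out of the lock, m: under 0.002 locked, 0.006 to 0.009 sprung at the notch, 0.020 fully out (stop). From the notch on it slides with 2 to 3 N of friction, stays where it is left and does not swivel. Drawing the lock straight back (its -x) makes the bow catch on the staple and pulls the shackle out
- shackle_bow (a point): middle of the shackle's bow, on the centre line of the 8 mm bar, 62 mm in +x of the dial's axis when shut, 82 when fully out. It catches on the staple when it is about 9 mm beyond the staple's centre
- shackle_short_end (a point): free end of the short leg, 26 mm in +x of the dial's axis when shut (4 inside the body), 46 when fully out, then 16 clear of the shoulder face. With the staple in this gap (its centre about 38 in +x of the dial's axis, so push the lock forward again after the pull) the lock lifts straight off
- wax_block: block of carving wax, 45 x 30 x 22, on the chest's front ledge, left of the padlock; origin under its centre (mm); leave it alone
- ring_tube: ring-wax tube with a flat foot, 60 long, 30 wide, 48 high, on the ledge, right of the padlock; origin under its centre (mm); leave it alone
- loupe: black eye loupe, upright cylinder 34 across, 26 high, on the chest's lid at the left; origin under its centre (mm); leave it alone
- key_padlock: small brass key padlock, 28 x 30 x 12 with a thin shackle, lying loose on the lid at the right, locked to nothing, not the one to open; origin under its body (mm); leave it alone
- mandrel: steel ring mandrel standing on a round foot, 70 across, 152 high, on the bench to the left; origin under its centre (mm); leave it alone
- screwdriver: screwdriver lying on the bench to the right; origin under its middle (mm); leave it alone
- flux_jar: small jar, 56 across, 60 high, on the bench to the right; origin under its centre (mm); leave it alone
- brush: brush lying on the bench to the left; origin under its middle (mm); leave it alone
Not all that is in view belongs to the job. Leave any blue or red look-alike of the part that bears lock_center alone.

How it is judged:
By the outcome, as a careful person would: the job done as asked, in the order asked, and still so for the second after the job is handed in, while the arm keeps its last pose, push and grip.
It also fails if it takes over 51 s, if anything falls off the work surface, if the arm or the gripper's body presses on something with over 40 N, if the wrist force passes 120 N, or if a joint passes its speed limit or range.

## Working session

There is one attempt and no reset: what is moved stays moved. The work goes in short steps, each a Python script; the robot and the scene stay as the last script left them, time stands still between calls to the robot, and variables do not carry over. Pictures are saved under pics/ and viewed, and the job is handed in when it is done.

```bash
mkdir -p pics; ls; python3 - <<'E'
from workcell import *
import cv2,numpy as np
for n in("scene","top"):
    c=camera(n); cv2.imwrite(f"pics/{n}0.png",c["image"]); np.savez(f"pics/{n}0.npz",**c)
    print(n,c["fx"],c["fy"],c["cx"],c["cy"],[k for k in c]); print(np.round(c["cam_to_world"],3))
s=read_state(); print(s["time"],s["eef_pos"],s["tool_rot"],s["finger_gap"]); print(grip_point_offset)
E
```

```text
pics
scene 405.87350012268223 405.87350012268223 314.9216075948918 201.26710101908483 ['image', 'range_z', 'fx', 'fy', 'cx', 'cy', 'cam_to_world']
[[-7.94000e-01 -4.38000e-01  4.22000e-01  9.68978e+02]
 [ 6.08000e-01 -5.57000e-01  5.66000e-01  6.01704e+02]
 [-1.30000e-02  7.06000e-01  7.08000e-01  8.57111e+02]
 [ 0.00000e+00  0.00000e+00  0.00000e+00  1.00000e+00]]
top 426.8298824196163 426.8298824196163 325.8961080991888 203.88527665197475 ['image', 'range_z', 'fx', 'fy', 'cx', 'cy', 'cam_to_world']
[[ 1.100000e-02  9.960000e-01 -8.400000e-02  4.013260e+02]
 [-1.000000e+00  1.000000e-02 -1.500000e-02 -3.084900e+01]
 [-1.400000e-02  8.400000e-02  9.960000e-01  1.557385e+03]
 [ 0.000000e+00  0.000000e+00  0.000000e+00  1.000000e+00]]
0.1 [ 137.38998582 -609.42506709  230.76875123] [[ 2.19944454e-01 -9.75512355e-01 -2.87598916e-04]
 [-9.75511870e-01 -2.19944632e-01  9.74822580e-04]
 [-1.01420731e-03  6.61493362e-05 -9.99999484e-01]] 85.38530381618705
-18.700000000000003
```

View pics/scene0.png

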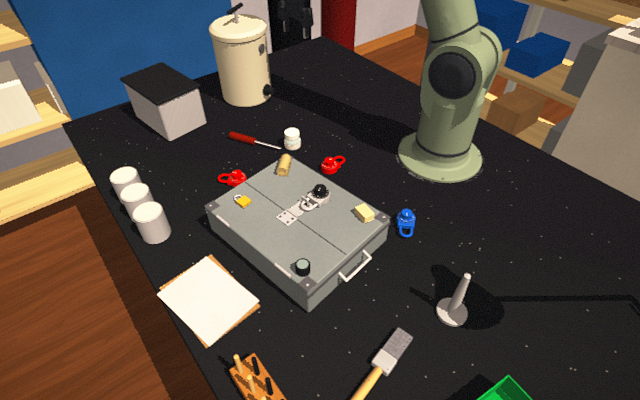

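View pics/top0.png

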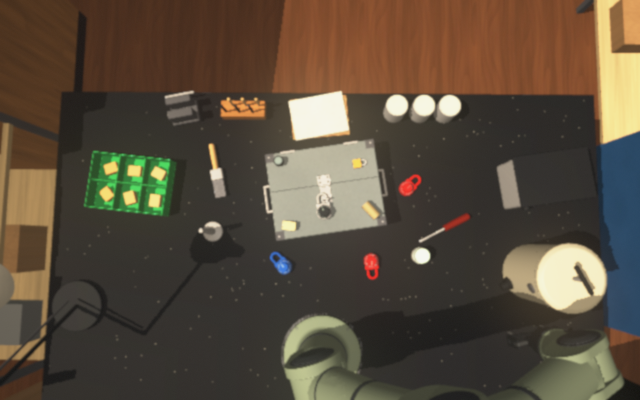

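Candidates for the dial padlock in the top view: the grey/black lock on the chest at (325,205), the blue look-alike at (281,263), and red look-alikes at (410,185) and (372,266). The grey one fits: it is on the ledge and hooked in the staple. I'll confirm that in an enlarged crop and measure it.

```bash
cat > h.py <<'E'
import numpy as np,cv2
def cloud(c):
    z=c["range_z"].astype(float); v,u=np.mgrid[0:z.shape[0],0:z.shape[1]]
    p=np.stack([(u-c["cx"])/c["fx"]*z,-(v-c["cy"])/c["fy"]*z,-z],-1)
    M=c["cam_to_world"]; return p@M[:3,:3].T+M[:3,3]
def ray(c,u,v,zw):
    d=np.array([(u-c["cx"])/c["fx"],-(v-c["cy"])/c["fy"],-1.]);M=c["cam_to_world"]
    d=M[:3,:3]@d; o=M[:3,3]; return o+d*(zw-o[2])/d[2]
def proj(c,p):
    M=c["cam_to_world"]; q=M[:3,:3].T@(np.array(p)-M[:3,3]); return c["cx"]+c["fx"]*q[0]/-q[2], c["cy"]-c["fy"]*q[1]/-q[2]
E
python3 - <<'E'
from h import *
out=[]
for n,(u,v,w) in {"scene":(310,200,50),"top":(325,195,35)}.items():
    c=dict(np.load(f"pics/{n}0.npz")); I=c["image"][v-w:v+w,u-w:u+w]
    out.append(cv2.resize(I,(400,400),interpolation=cv2.INTER_CUBIC))
    P=cloud(c); ok=c["range_z"]>0
    inb=ok&(P[...,0]>400)&(P[...,0]<800)&(P[...,1]>-250)&(P[...,1]<200)
    top=inb&(abs(P[...,2]-100)<4)
    q=P[top]; print(n,"top z",np.median(q[:,2]),"bench",np.median(P[inb&(P[...,2]<20)][:,2]))
    r=cv2.minAreaRect(q[:,:2].astype(np.float32)); print(r); print(cv2.boxPoints(r))
    # knob
    b=inb&(P[...,2]>128); 
    N,L,S,C=cv2.connectedComponentsWithStats(b.astype(np.uint8))
    for i in range(1,N):
        if S[i,4]>3: print(S[i],np.round(C[i],1),np.round(P[L==i].mean(0),1),P[L==i][:,2].max())
cv2.imwrite("pics/crop0.png",np.hstack(out))
E
```

```text
scene top z 99.7071198659379 bench -0.10711174321818362
((581.9097290039062, -6.9582061767578125), (301.79791259765625, 383.7152099609375), 9.006444931030273)
[[ 402.83676  158.91138]
 [ 462.90573 -220.0729 ]
 [ 760.98267 -172.82779]
 [ 700.9137   206.1565 ]]
[278 154  11  15 103] [282.9 161.2] [ 510.4 -159.9  131. ] 135.0735810005932
[314 184  12  12 109] [319.5 189.2] [503.9  -1.4 137. ] 141.8267537569311
top top z 99.57057789738747 bench -0.6664966246360109
((578.5281372070312, -2.949066162109375), (302.1970520019531, 379.6003112792969), 8.898774147033691)
[[ 399.8883   161.19318]
 [ 458.6084  -213.83795]
 [ 757.16797 -167.09131]
 [ 698.4479   207.93982]]
[363 202  17  16  92] [370.7 209.3] [ 505.1 -159.6  131.3] 137.1705646679045
[319 207  10  10  67] [323.3 210.7] [498.2  -1.1 138.1] 145.427549958481
```

View pics/crop0.png

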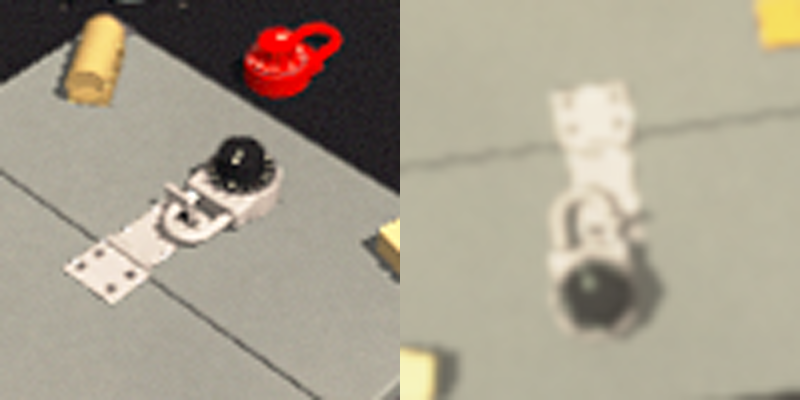

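The crop confirms it: the steel body with a black dial knob is hooked through the staple on the chest's strap. Now I'll refine the pose with a model overlay in both cameras.

```bash
cat > fit.py <<'E'
from h import *
from workcell import *
E
python3 - <<'E'
from h import *
ims=[]
for n in("scene","top"):
    c=dict(np.load(f"pics/{n}0.npz")); g=c["image"].astype(float).mean(2)
    P=cloud(c)
    near=(np.hypot(P[...,0]-500,P[...,1]+1)<45)&(P[...,2]>95)
    dark=near&(g<70)
    v,u=np.nonzero(dark); w=255-g[dark]
    print(n,len(u),"centroid",u.mean(),v.mean(),[u.min(),u.max(),v.min(),v.max()])
    m=near&(P[...,2]>131); print("depth knob",P[m].mean(0), np.percentile(P[m],[5,50,95],axis=0).round(1).tolist())
    # knob plane hit
    vv,uu=np.nonzero(near&(g<55)); print("knob centroid at z=133",ray(c,uu.mean(),vv.mean(),133))
    # hi res
    m=(P[...,2]>112)&(np.abs(P[...,2])<200)&(np.hypot(P[...,0]-500,P[...,1]+1)<45); print("body hull",cv2.minEnclosingCircle(P[m][:,:2].astype(np.float32)))
    # wax, ring
    for nm,(a,b) in {"wax":(455,75),"ring":(505,-150)}.items():
        k=(np.hypot(P[...,0]-a,P[...,1]-b)<60)&(P[...,2]>110)&(P[...,2]<160)&(P[...,0]>400); print(nm,P[k].mean(0).round(0),k.sum())
    # overlay candidates: knob top circle, body
    k=10; u0,v0=proj(c,[515,-5,120]); u0=int(u0)-20;v0=int(v0)-20
    I=cv2.resize(c["image"][v0:v0+40,u0:u0+40],(400,400),interpolation=cv2.INTER_NEAREST)
    def circ(p,r,col):
        t=np.linspace(0,2*np.pi,60); pts=[proj(c,[p[0]+r*np.cos(a),p[1]+r*np.sin(a),p[2]]) for a in t]
        pts=((np.array(pts)-[u0,v0]+.5)*10).astype(int); cv2.polylines(I,[pts],True,col,1)
    x,y=500,-2
    circ((x,y,139.5),15,(0,255,0)); circ((x,y,124.5),15,(0,255,0)); circ((x,y,122),26,(255,0,0)); circ((x,y,100),26,(255,0,0))
    ims.append(I)
cv2.imwrite("pics/ov0.png",np.hstack(ims))
E
```

```text
scene 138 centroid 319.54347826086956 190.84057971014494 [np.int64(309), np.int64(327), np.int64(184), np.int64(200)]
depth knob [503.38073134  -2.17542556 137.8554044 ] [[490.1, -14.7, 133.3], [503.8, -2.6, 138.4], [515.9, 9.3, 141.4]]
knob centroid at z=133 [504.52583706   0.63597449 133.        ]
body hull ((510.1766662597656, 0.9396880269050598), 34.76165771484375)
wax [457. 114. 120.] 180
ring [ 513. -155.  126.] 216
top 3 centroid 327.0 214.0 [np.int64(326), np.int64(328), np.int64(213), np.int64(215)]
depth knob [498.30248609  -1.28764085 138.82667037] [[487.1, -13.4, 134.7], [497.5, -0.3, 139.4], [510.5, 9.9, 143.7]]
knob centroid at z=133 [nan nan nan]
body hull ((509.1080017089844, 1.1573476791381836), 35.833580017089844)
wax [450. 114. 121.] 107
ring [ 506. -158.  128.] 166<stdin>:12: RuntimeWarning: Mean of empty slice.
  ret = ret.dtype.type(ret / rcount)
```

View pics/ov0.png

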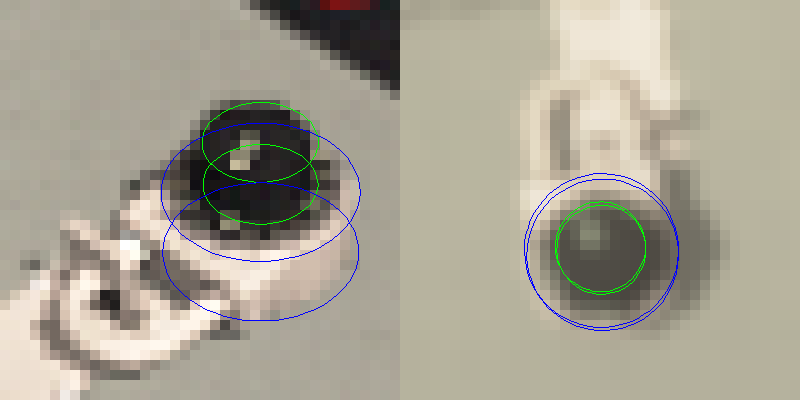

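```bash
cat >> h.py <<'E'
def R(a):
    c,s=np.cos(a),np.sin(a); return np.array([[c,s,0],[s,-c,0],[0,0,-1.]])
X=np.array([np.cos(.156),np.sin(.156),0]); L0=np.array([501,-2,0.])
E
python3 - <<'E'
from h import *
from workcell import *
for a in np.arange(-3.1,3.2,.4):
    q=inverse_kinematics([501,-2,126.5],R(a)); print(round(a,2),None if q is None else np.round(q,2))
E
```

```text
-3.1 [-0.7   0.65  0.84  2.04 -0.71  0.76 -2.52]
-2.7 [-0.49  0.54  0.52  2.04 -0.42  0.67 -2.41]
-2.3 [-0.02  0.48 -0.13  2.01  0.1   0.66 -2.51]
-1.9 [ 0.11  0.49 -0.3   2.    0.22  0.68 -2.23]
-1.5 [ 0.17  0.5  -0.38  2.    0.28  0.69 -1.88]
-1.1 [ 0.22  0.51 -0.44  2.    0.33  0.7  -1.53]
-0.7 [ 0.27  0.52 -0.51  2.    0.38  0.72 -1.17]
-0.3 [ 0.32  0.53 -0.57  1.99  0.42  0.73 -0.81]
0.1 [ 0.36  0.54 -0.63  1.99  0.47  0.75 -0.45]
0.5 [ 0.41  0.56 -0.7   1.99  0.51  0.77 -0.09]
0.9 [ 0.45  0.58 -0.76  1.99  0.56  0.79  0.27]
1.3 [ 0.49  0.6  -0.82  1.99  0.6   0.82  0.63]
1.7 [ 0.5   0.6  -0.83  1.99  0.61  0.82  1.02]
2.1 [ 0.74  0.84 -1.28  1.98  0.93  1.09  1.15]
2.5 [ 0.74  0.84 -1.28  1.98  0.93  1.09  1.55]
2.9 [-0.86  0.87  1.18  2.05 -1.01  0.98 -2.51]
```

```bash
python3 - <<'E'
from h import *
from workcell import *
movep([501,-2,200],R(.156))
print(movel([501,-2,127],max_speed=120,guard=8))
s=read_state(); print(s["time"],s["eef_pos"],s["qpos"].round(3) if hasattr(s["qpos"],'round') else s["qpos"],s["ft_force"])
for n in("scene","top"):
    c=camera(n); cv2.imwrite(f"pics/{n}1.png",c["image"]); np.savez(f"pics/{n}1.npz",**c)
c=dict(np.load("pics/scene1.npz"));u,v=map(int,proj(c,[515,-5,130]))
a=cv2.resize(c["image"][v-40:v+40,u-40:u+40],(400,400),interpolation=cv2.INTER_CUBIC)
cv2.imwrite("pics/c1.png",a)
E
```

```text
False
3.375 [501.30475803  -1.90323998 127.47266877] [ 0.362  0.543 -0.633  1.991  0.464  0.752 -0.393] [-0.26668623  0.6632072  -0.71490764]
```

View pics/c1.png

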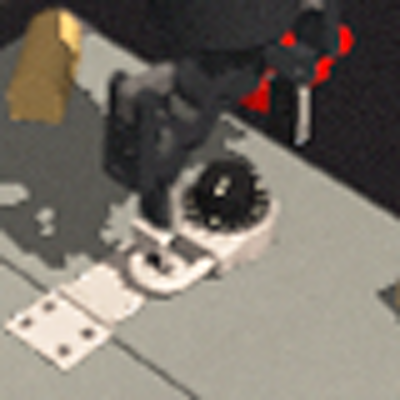

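The crop shows the open jaws straddling the knob (about (215,195)) along the lock's x, with tips at about (155,215) and (300,135) and roughly centred. Next is a centring clamp along x, then the working clamp along y.

```bash
python3 - <<'E'
from h import *
from workcell import *
def st(t):
    s=read_state(); print(t,round(s["time"],2),np.round(s["eef_pos"],1),"gap",round(s["finger_gap"],1),"F",np.round(s["ft_force"],1),"T",np.round(s["torque"],3)); return s
st("pre"); clamp(); st("clampx"); open_gripper(); st("open")
q=np.array(read_state()["qpos"]); q[6]+=1.571; goto_joints(q); st("rot")
clamp(); s=st("clampy"); print(np.round(s["qpos"],3))
E
```

```text
pre 3.48 [501.4  -2.  127.7] gap 85.8 F [-0.1 -0.1  0.3] T [-0.034 -0.004 -0.008]
clampx 4.05 [501.1  -2.  127.4] gap 27.3 F [-2.7 -0.5  8.6] T [-0.15   0.647 -0.019]
open 4.65 [501.  -2. 127.] gap 85.5 F [-0.9 -0.6 -1.2] T [ 0.068 -0.018  0.013]
rot 6.11 [501.  -2. 127.] gap 85.4 F [-0.1  0.5 -0.4] T [-0.009  0.057 -0.009]
clampy 6.68 [501.1  -2.  127.3] gap 27.8 F [-2.2 -0.6  8.1] T [-0.11   0.538 -0.034]
[ 0.362  0.543 -0.633  1.992  0.464  0.752  1.177]
```

```bash
python3 - <<'E'
from h import *
from workcell import *
q0=np.array(read_state()["qpos"]); q=q0.copy()
for i in range(1,8):
    q[6]=q0[6]-.09*i; goto_joints(q)
    s=read_state(); print(round(s["time"],2),"turn",round(q0[6]-s["qpos"][6],3),"F",np.round(s["ft_force"],1),"T",np.round(s["torque"],3),"gap",round(s["finger_gap"],1))
c=camera("scene"); cv2.imwrite("pics/s2.png",c["image"]);u,v=map(int,proj(c,[515,-5,130]))
a=cv2.resize(c["image"][v-40:v+40,u-40:u+40],(560,560),interpolation=cv2.INTER_CUBIC)
cv2.imwrite("pics/c2.png",a)
E
```

```text
6.93 turn 0.088 F [-0.9  0.2  1.6] T [-0.123  0.087  0.003] gap 27.0
7.18 turn 0.176 F [1.  0.4 3.1] T [-0.007  0.027  0.004] gap 27.3
7.43 turn 0.265 F [0.2 0.8 1. ] T [0.1   0.14  0.068] gap 27.1
7.68 turn 0.355 F [1.3 2.8 2.3] T [ 0.576 -0.252  0.025] gap 27.5
7.93 turn 0.445 F [0.2 0.6 2.3] T [ 0.22  -0.099 -0.012] gap 27.3
8.18 turn 0.535 F [0.3 1.2 3.5] T [ 0.138 -0.068 -0.061] gap 27.1
8.43 turn 0.624 F [0.8 0.6 3. ] T [ 0.237 -0.074  0.086] gap 27.4
```

View pics/c2.png

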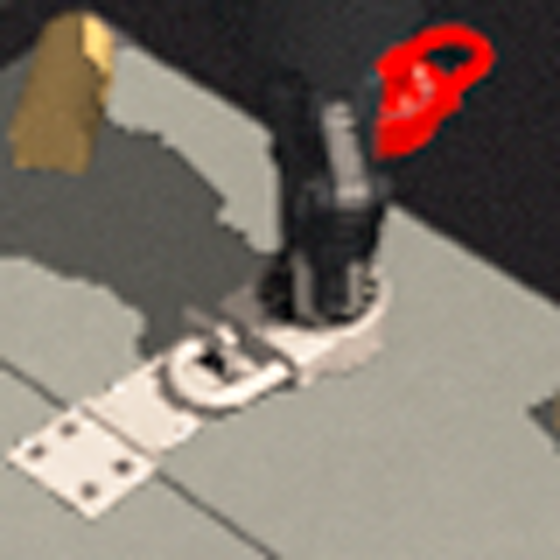

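```bash
python3 - <<'E'
from h import *
from workcell import *
q=np.array(read_state()["qpos"]); q[6]=1.177-.63; q0=1.177
for i in range(1,25):
    q[6]-=.09; goto_joints(q)
    s=read_state(); print(round(s["time"],2),"turn",round(q0-s["qpos"][6],3),round(q0-q[6],3),"F",np.round(s["ft_force"],1),"T",np.round(s["torque"],3),"gap",round(s["finger_gap"],1))
    if abs(s["torque"][2])>.25: break
E
```

```text
8.73 turn 0.715 0.72 F [1.6 2.7 2.5] T [ 0.522 -0.245 -0.017] gap 27.5
8.98 turn 0.805 0.81 F [1.  1.3 4.6] T [ 0.264 -0.189 -0.079] gap 27.5
9.23 turn 0.895 0.9 F [0.9 1.2 2.7] T [ 0.265 -0.106 -0.096] gap 27.6
9.48 turn 0.984 0.99 F [1.6 1.2 4.5] T [ 0.263 -0.158  0.064] gap 27.1
9.73 turn 1.074 1.08 F [ 0.  -0.1  2.2] T [ 0.195 -0.082 -0.072] gap 27.1
9.98 turn 1.164 1.17 F [ 0.6 -0.4  3.9] T [ 0.008 -0.028 -0.09 ] gap 26.9
10.23 turn 1.254 1.26 F [-0.4 -0.3  2.7] T [-0.127  0.053 -0.011] gap 27.1
10.48 turn 1.344 1.35 F [1.  2.  0.1] T [ 0.327 -0.195  0.035] gap 27.4
10.73 turn 1.434 1.44 F [0.7 1.9 4.7] T [ 0.333 -0.146  0.044] gap 27.1
10.98 turn 1.525 1.53 F [-0.1  0.5  3.7] T [ 0.161  0.029 -0.057] gap 27.3
11.23 turn 1.614 1.62 F [-0.3  0.1  0.7] T [ 0.134 -0.044 -0.015] gap 27.3
11.48 turn 1.704 1.71 F [-0.4  0.8  1.9] T [ 0.261 -0.077 -0.005] gap 27.0
11.73 turn 1.794 1.8 F [0.4 0.4 2.1] T [ 0.092 -0.051 -0.028] gap 27.7
11.98 turn 1.884 1.89 F [-0.  -0.2  2.2] T [-0.073  0.023 -0.1  ] gap 27.4
12.23 turn 1.974 1.98 F [-0.9 -0.6  2.7] T [-0.124  0.03   0.001] gap 27.2
12.48 turn 2.064 2.07 F [-0.7 -1.2  3. ] T [-0.235  0.081 -0.07 ] gap 27.7
12.73 turn 2.154 2.16 F [-0.5 -1.8  2.8] T [-0.317  0.06  -0.008] gap 27.6
12.98 turn 2.244 2.25 F [-1.  -0.5  2.8] T [-0.109  0.066 -0.016] gap 27.1
13.23 turn 2.334 2.34 F [-0.1  2.2  1. ] T [ 0.474 -0.236  0.148] gap 27.6
13.48 turn 2.425 2.43 F [ 1.   4.5 -0.9] T [ 1.124 -0.456  0.246] gap 27.2
13.73 turn 2.515 2.52 F [ 3.1  7.1 -0.9] T [ 1.844 -0.578  0.473] gap 27.3
```

```bash
python3 - <<'E'
from h import *
from workcell import *
im=[]
c=camera("scene"); cv2.imwrite("pics/s3.png",c["image"]);u,v=map(int,proj(c,[515,-5,130]))
old=cv2.imread("pics/scene0.png")
for I in(old,c["image"]): im.append(cv2.resize(I[v-25:v+35,u-35:u+25],(400,400),interpolation=cv2.INTER_CUBIC))
cv2.imwrite("pics/c3.png",np.hstack(im)); s=read_state(); print(s["time"],s["torque"],s["ft_force"])
E
```

```text
13.7833 [ 1.85555041 -0.61193572  0.41838522] [ 3.05157427  8.77400278 -0.41065315]
```

View pics/c3.png

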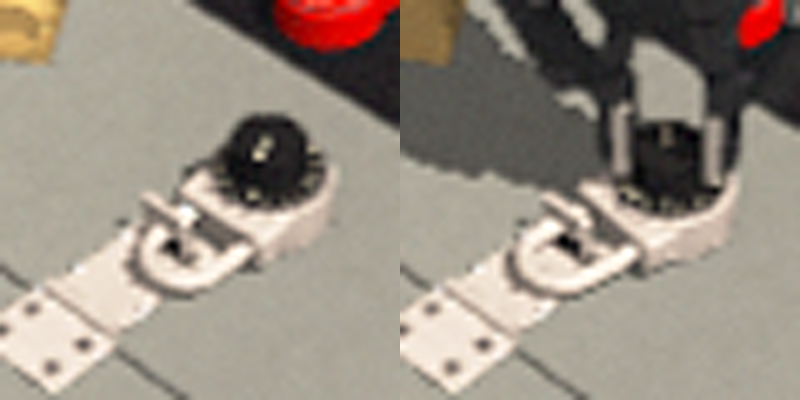

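The shackle has sprung: the bow's left edge moved from about 130 to 112 in the crop (roughly 7 mm), and the dial torque is climbing, so it's caught. Now I'll release and take the body across y.

```bash
python3 - <<'E'
from h import *
from workcell import *
def st(t):
    s=read_state(); print(t,round(s["time"],2),np.round(s["eef_pos"],1),"gap",round(s["finger_gap"],1),"F",np.round(s["ft_force"],1),"T",np.round(s["torque"],3)); return s
open_gripper(); st("open")
q=np.array(read_state()["qpos"]); q[6]=1.177-1.727-1.415; goto_joints(q); s=st("rot"); print(np.round(s["tool_rot"],3))
for n in("scene","top"):
    c=camera(n); cv2.imwrite(f"pics/{n}4.png",c["image"]); np.savez(f"pics/{n}4.npz",**c)
    if n=="scene": u,v=map(int,proj(c,[515,-5,130])); a=cv2.resize(c["image"][v-25:v+35,u-35:u+25],(400,400),interpolation=cv2.INTER_CUBIC)
    else: u,v=map(int,proj(c,[515,-5,120])); b=cv2.resize(c["image"][v-25:v+25,u-25:u+25],(400,400),interpolation=cv2.INTER_CUBIC)
cv2.imwrite("pics/c4.png",np.hstack([a,b]))
E
```

```text
open 14.38 [501.1  -2.1 127.4] gap 85.7 F [-0.7 -0.7  0.5] T [ 0.021 -0.009 -0.003]
rot 15.05 [501.1  -2.1 127.4] gap 85.5 F [ 0.1  0.2 -0.1] T [0.002 0.002 0.01 ]
[[ 0.158 -0.987  0.   ]
 [-0.987 -0.158 -0.   ]
 [ 0.    -0.    -1.   ]]
```

View pics/c4.png

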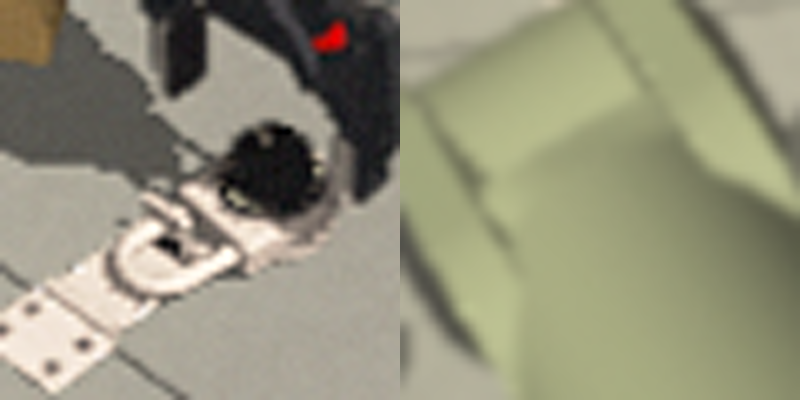

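```bash
python3 - <<'E'
from h import *
from workcell import *
def st(t):
    s=read_state(); print(t,round(s["time"],2),np.round(s["eef_pos"],1),"gap",round(s["finger_gap"],1),"F",np.round(s["ft_force"],1),"T",np.round(s["torque"],3)); return s
print(movel([501,-2,104.5],R(-1.415),max_speed=60,guard=8)); st("down")
clamp(); s=st("clamp")
c=camera("scene"); cv2.imwrite("pics/s5.png",c["image"]);u,v=map(int,proj(c,[515,-5,130]))
cv2.imwrite("pics/c5.png",cv2.resize(c["image"][v-25:v+35,u-35:u+25],(500,500),interpolation=cv2.INTER_CUBIC))
E
```

```text
False
down 15.68 [500.9  -1.8 104.2] gap 85.4 F [0.2 0.1 0.6] T [ 0.018 -0.051  0.024]
clamp 16.12 [501.2  -1.8 105.2] gap 50.0 F [-3.9  1.6 12.5] T [0.215 0.929 0.103]
```

View pics/c5.png

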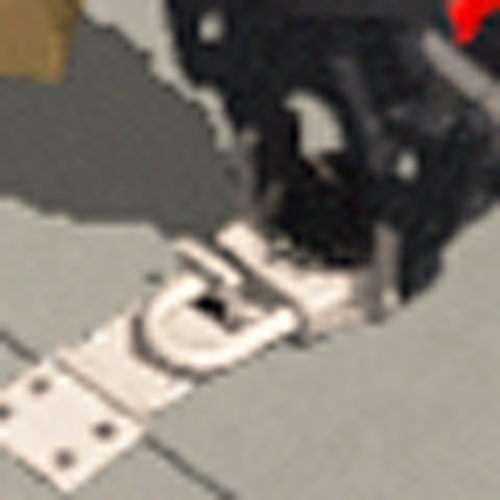

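```bash
python3 - <<'E'
from h import *
from workcell import *
def st(t):
    s=read_state(); print(t,round(s["time"],2),np.round(s["eef_pos"],1),"gap",round(s["finger_gap"],1),"F",np.round(s["ft_force"],1),"T",np.round(s["torque"],3)); return s
p=np.array([501,-2,105.7]); movel(p,max_speed=20); st("relief")
for d in (10,20,26): 
    g=movel(p-X*d,max_speed=50,guard=12); st(f"pull{d} {g}")
    if g: break
if not g:
    g=movel(p-X*40,max_speed=25,guard=10); s=st(f"pull40 {g}")
print("travel",(p-np.array(read_state()["eef_pos"]))@X)
c=camera("scene"); cv2.imwrite("pics/s6.png",c["image"]);u,v=map(int,proj(c,[515,-5,130]))
cv2.imwrite("pics/c6.png",cv2.resize(c["image"][v-25:v+35,u-35:u+25],(500,500),interpolation=cv2.INTER_CUBIC))
E
```

```text
relief 16.43 [501.   -1.9 105.7] gap 49.8 F [ 0.4  2.5 -4.4] T [ 0.497 -0.01   0.134]
pull10 False 16.77 [490.3  -2.9 105.5] gap 49.8 F [-2.8  6.3 -4.1] T [1.368 0.618 0.296]
pull20 False 17.12 [480.6  -3.9 105.6] gap 49.9 F [-2.4 10.  -4.3] T [2.122 0.667 0.598]
pull26 False 17.39 [474.5  -5.1 105.5] gap 49.3 F [-2.3  8.6 -3.6] T [1.839 0.686 0.515]
pull40 True 17.85 [465.2  -6.8 105.7] gap 49.9 F [ 4.2  1.5 -4.7] T [ 0.3   -0.885  0.059]
travel 36.08911042881563
```

View pics/c6.png

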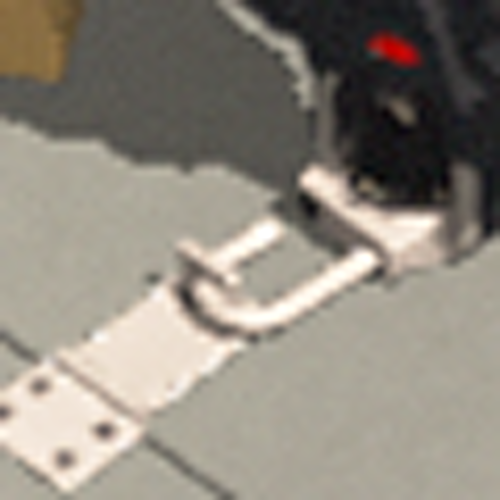

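```bash
python3 - <<'E'
from h import *
from workcell import *
def st(t):
    s=read_state(); print(t,round(s["time"],2),np.round(s["eef_pos"],1),"gap",round(s["finger_gap"],1),"F",np.round(s["ft_force"],1),"T",np.round(s["torque"],3)); return s
st("0"); p=np.array([501,-2,105.7])
for d in range(37,60,2):
    g=movel(p-X*d,max_speed=30,guard=18); s=st(f"pull{d} {g}")
    if g or s["ft_force"]@X>16: break
print("travel",(p-np.array(read_state()["eef_pos"]))@X)
c=camera("scene"); cv2.imwrite("pics/s7.png",c["image"]);u,v=map(int,proj(c,[515,-5,130]))
cv2.imwrite("pics/c7.png",cv2.resize(c["image"][v-25:v+35,u-35:u+25],(500,500),interpolation=cv2.INTER_CUBIC))
E
```

```text
0 17.9 [465.2  -6.8 105.6] gap 50.2 F [ 4.9  0.3 -5.5] T [ 0.299 -0.87   0.103]
pull37 False 18.15 [465.2  -7.3 105.9] gap 49.7 F [ 6.   5.5 -4.6] T [ 0.924 -1.124  0.314]
pull39 False 18.4 [464.8  -7.3 106.4] gap 49.9 F [13.7  4.5 -6.4] T [ 0.985 -2.912  0.228]
pull41 False 18.65 [464.6  -7.3 106.9] gap 49.6 F [22.5  5.5 -7.6] T [ 1.062 -4.695  0.262]
travel 36.81713458719092
```

View pics/c7.png

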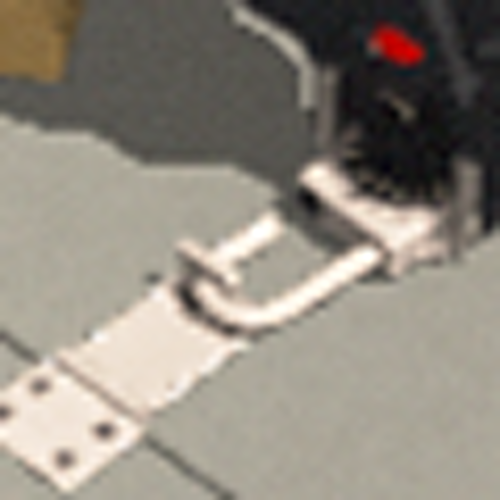

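The pull hit a hard stop (Fx climbs with no motion) and the short leg's tip at about (280,225) is clear of the shoulder, so the shackle is fully out. Now I'll push forward with a small lateral relief.

```bash
python3 - <<'E'
from h import *
from workcell import *
def st(t):
    s=read_state(); print(t,round(s["time"],2),np.round(s["eef_pos"],1),"gap",round(s["finger_gap"],1),"F",np.round(s["ft_force"],1),"T",np.round(s["torque"],3)); return s
Y=np.array([-X[1],X[0],0]); p=np.array([501,-2,105.7])
movel(p-X*35.5,max_speed=40); s=st("relax")
off=0.8
for d in (30,25,20,15,10,5,1):
    g=movel(p-X*d+Y*off,max_speed=40,guard=10); s=st(f"fwd{d} {off:.1f} {g}")
    fy=s["ft_force"]@Y
    off+=np.clip(fy*0.12,-.7,.7)
    if g: break
c=camera("scene"); cv2.imwrite("pics/s8.png",c["image"]);u,v=map(int,proj(c,[515,-5,130]))
cv2.imwrite("pics/c8.png",cv2.resize(c["image"][v-25:v+35,u-35:u+25],(500,500),interpolation=cv2.INTER_CUBIC))
E
```

```text
relax 18.99 [465.8  -7.4 105.6] gap 49.8 F [ 2.6  3.2 -4. ] T [ 0.835 -0.463  0.146]
fwd30 0.8 False 19.28 [471.   -5.9 105.6] gap 49.4 F [ 0.7  2.3 -4.6] T [0.418 0.087 0.1  ]
fwd25 1.1 False 19.56 [476.2  -4.8 105.7] gap 49.2 F [ 0.4  2.  -4.7] T [0.321 0.137 0.099]
fwd20 1.3 False 19.83 [481.4  -3.8 105.7] gap 50.0 F [-0.1  1.6 -5.9] T [ 0.312 -0.029  0.092]
fwd15 1.5 False 20.11 [486.4  -2.7 105.8] gap 50.0 F [ 0.9  3.4 -4.4] T [ 0.543 -0.102  0.169]
fwd10 1.9 False 20.38 [491.   -1.9 105.7] gap 49.9 F [-1.1  0.3 -5.2] T [ 0.033  0.08  -0.03 ]
fwd5 1.9 False 20.66 [496.   -0.9 105.7] gap 49.6 F [ 0.3 -0.4 -5.2] T [-0.01   0.067 -0.01 ]
fwd1 1.9 False 20.91 [ 4.999e+02 -3.000e-01  1.057e+02] gap 49.7 F [-0.2 -0.1 -5.6] T [0.01  0.066 0.012]
```

View pics/c8.png

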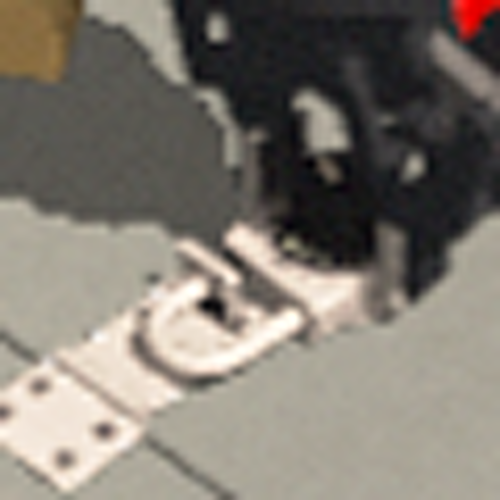

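```bash
python3 - <<'E'
import cv2,numpy as np
r=[]
for f in("s3","s5","s7","s8"):
    I=cv2.imread(f"pics/{f}.png")
    a=I[180:222,285:327]; r.append(cv2.resize(a,(400,300) if 0 else (300,300),interpolation=cv2.INTER_NEAREST))
cv2.imwrite("pics/cmp.png",np.vstack([np.hstack(r[:2]),np.hstack(r[2:])]))
E
```

```text
(no output)
```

View pics/cmp.png

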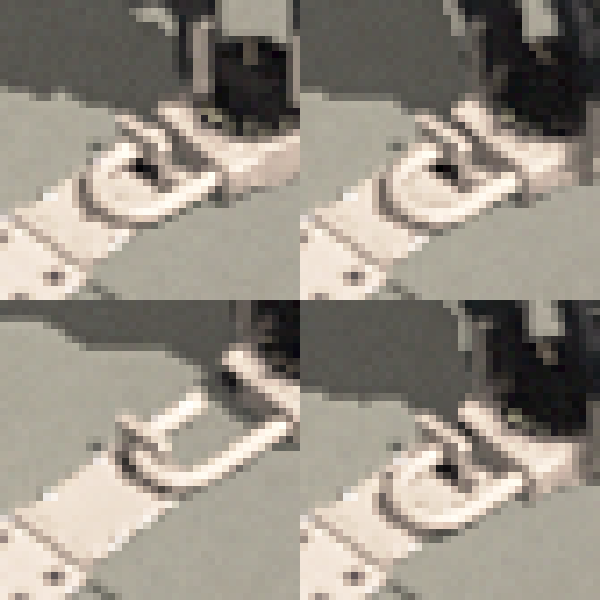

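```bash
python3 - <<'E'
from h import *
c=dict(np.load("pics/scene4.npz"))
def pt(f,x,y,z): 
    return ray(c,285+x/7.143-.5,180+y/7.143-.5,z)
for n,a,b,z in [("s7 long leg",(285,125),(190,178),112),("s7 short leg",(200,98),(150,135),112),("strap left edge s7",(0,222),(100,155),103),("strap right",(90,285),(170,195),103),("s8 long",(515,185),(450,220),112),("s8 shoulder top edge",(465,110),(540,185),122),("s7 shoulder bottom",(215,75),(285,125),105),("staple top",(120,115),(165,145),124)]:
    a=(a[0]%300,a[1]);b=(b[0]%300,b[1])
    if n.startswith("s8 sh"): a=(165,110); b=(230,180)
    A=pt(0,*a,z);B=pt(0,*b,z); d=B-A; print(n,A.round(1),B.round(1),"yaw",np.degrees(np.arctan2(d[1],d[0])).round(1),"len",np.linalg.norm(d).round(1))
E
python3 - <<'E'
import cv2,numpy as np
r=[]
for f in("s7","s8"):
    I=cv2.imread(f"pics/{f}.png"); a=I[180:225,285:330]
    r.append(cv2.resize(a,(400,400),interpolation=cv2.INTER_CUBIC))
cv2.imwrite("pics/cmp2.png",np.hstack(r))
E
```

```text
s7 long leg [496.    9.1 112. ] [539.8   9.3 112. ] yaw 0.3 len 43.8
s7 short leg [511.8 -21.5 112. ] [538.  -17.3 112. ] yaw 9.1 len 26.5
strap left edge s7 [601.7 -22.4 103. ] [553.5 -27.7 103. ] yaw -173.6 len 48.5
strap right [594.   22.5 103. ] [545.5   4.6 103. ] yaw -159.7 len 51.8
s8 long [534.8  17.7 112. ] [563.5  17.2 112. ] yaw -0.9 len 28.7
s8 shoulder top edge [531.8 -16.  122. ] [534.9  26.8 122. ] yaw 85.8 len 43.0
s7 shoulder bottom [495.6 -33.8 105. ] [491.5   3.6 105. ] yaw 96.2 len 37.6
staple top [547.3 -22.3 124. ] [5.437e+02 1.000e-01 1.240e+02] yaw 99.2 len 22.7
```

View pics/cmp2.png

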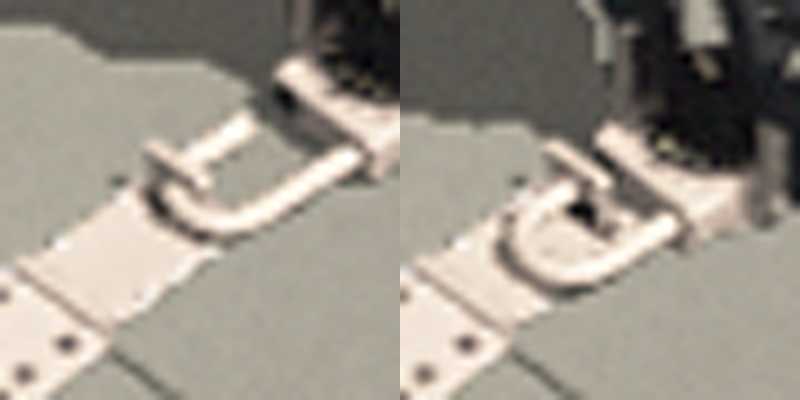

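```bash
python3 - <<'E'
from h import *
c=dict(np.load("pics/scene4.npz"))
I=cv2.imread("pics/s8.png")[170:230,280:340]; I=cv2.resize(I,(600,600),interpolation=cv2.INTER_CUBIC)
def draw(cen,yaw,out,col):
    x=np.array([np.cos(yaw),np.sin(yaw),0]);y=np.array([-x[1],x[0],0]); cen=np.array(cen)
    t=np.linspace(-np.pi/2,np.pi/2,20)
    pts=[cen+x*(26+out)-15*y]+[cen+x*(62+out-15+15*np.cos(a))+y*15*np.sin(a) for a in t]+[cen+x*30+15*y]
    pp=np.array([proj(c,p) for p in pts]); pp=((pp-[280,170]+.5)*10).astype(int); cv2.polylines(I,[pp],False,col,1)
draw([501,0,112],.1,.007,(0,0,255)) if 0 else None
draw([501,0,112],.12,7,(0,0,255)); draw([501,0,112],.12,20,(0,255,0))
cv2.imwrite("pics/m8.png",I)
E
```

```text
(no output)
```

View pics/m8.png

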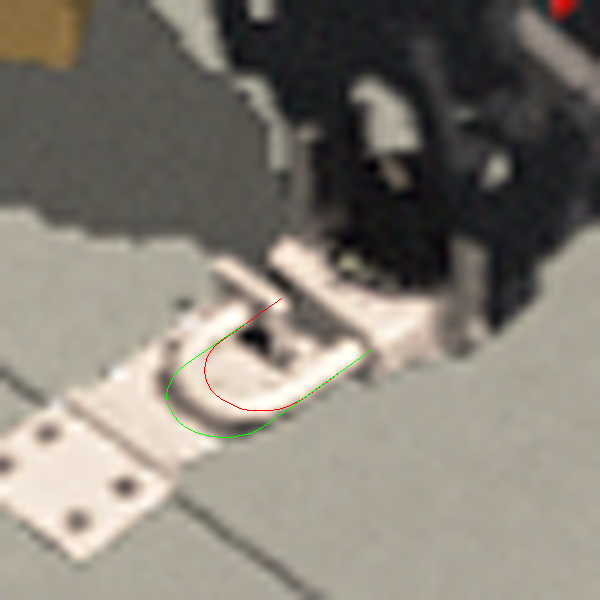

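The picture shows the bow back near its sprung position: the overlay gives about 9 mm out. So the forward push rubbed the short leg along one side of the staple and slid the shackle back in. Fy shows contact on one side only, so I'll centre the leg in the staple's slack and then repeat the pull and push.

```bash
python3 - <<'E'
from h import *
from workcell import *
Y=np.array([-X[1],X[0],0]); p=np.array([501,-2,105.5])
def st(t):
    s=read_state(); e=np.array(s["eef_pos"])-p; F=np.array(s["ft_force"]); print(t,round(s["time"],2),"d",(-e@X).round(1),"off",(e@Y).round(1),"z",e[2].round(1),"Fx,Fy,Fz",(F@X).round(1),(F@Y).round(1),F[2].round(1),"Tz",round(s["torque"][2],2)); return F@Y
movel(p-X*1+Y*3.5,max_speed=30); st("shift")
for d in (12,22):
    g=movel(p-X*d+Y*3.5,max_speed=60,guard=12); st(f"pull {g}")
    if g: break
# probe other edge
for o in (5,6.5,8):
    g=movel(p-X*d+Y*o,max_speed=30,guard=6); f=st(f"probe{o} {g}")
    if f<-3 or g: break
E
```

```text
shift 21.21 d 1.1 off 3.7 z 0.0 Fx,Fy,Fz 0.6 0.5 -4.4 Tz 0.0
pull False 21.54 d 12.4 off 3.3 z 0.1 Fx,Fy,Fz -0.3 0.1 -4.2 Tz -0.02
pull False 21.86 d 22.3 off 3.4 z 0.1 Fx,Fy,Fz 0.0 -0.8 -3.0 Tz 0.01
probe5 False 22.11 d 21.9 off 5.2 z -0.0 Fx,Fy,Fz -0.2 0.8 -4.2 Tz 0.02
probe6.5 False 22.36 d 21.7 off 6.3 z 0.1 Fx,Fy,Fz 2.5 -3.5 -3.7 Tz -0.19
```

```bash
python3 - <<'E'
from h import *
from workcell import *
Y=np.array([-X[1],X[0],0]); p=np.array([501,-2,105.5])
def st(t):
    s=read_state(); e=np.array(s["eef_pos"])-p; F=np.array(s["ft_force"]); print(t,round(s["time"],2),"d",(-e@X).round(1),"off",(e@Y).round(1),"z",e[2].round(1),"Fx,Fy,Fz",(F@X).round(1),(F@Y).round(1),F[2].round(1),"Tz",round(s["torque"][2],2)); return F
o=3.7
for d in (26,30,33,36,38,40,42):
    g=movel(p-X*d+Y*o,max_speed=40,guard=20); F=st(f"pull{d} {g}")
    if g or F@X>16: break
c=camera("scene"); cv2.imwrite("pics/s9.png",c["image"])
movel(p-X*34.5+Y*o,max_speed=40); st("relax")
for d in (25,15):
    g=movel(p-X*d+Y*o,max_speed=40,guard=6); F=st(f"fwd{d} {g}")
    if g: break
c2=camera("scene"); cv2.imwrite("pics/s10.png",c2["image"])
cv2.imwrite("pics/c10.png",np.hstack([cv2.resize(k["image"][175:220,285:330],(400,400),interpolation=cv2.INTER_CUBIC) for k in(c,c2)]))
E
```

```text
pull26 False 22.63 d 26.4 off 3.5 z -0.0 Fx,Fy,Fz 0.1 -0.3 -3.8 Tz -0.02
pull30 False 22.88 d 30.4 off 3.8 z 0.0 Fx,Fy,Fz -0.9 0.4 -3.9 Tz -0.04
pull33 False 23.13 d 33.2 off 3.8 z 0.0 Fx,Fy,Fz 0.3 0.1 -3.1 Tz -0.0
pull36 False 23.38 d 35.6 off 3.7 z 0.2 Fx,Fy,Fz 5.5 0.9 -4.2 Tz 0.03
pull38 False 23.63 d 35.9 off 3.8 z 0.6 Fx,Fy,Fz 14.5 -0.7 -5.5 Tz 0.05
pull40 False 23.88 d 36.2 off 3.9 z 1.1 Fx,Fy,Fz 21.5 -1.5 -7.2 Tz 0.02
relax 24.23 d 34.9 off 3.7 z -0.1 Fx,Fy,Fz 1.3 0.3 -1.7 Tz 0.04
fwd25 True 24.43 d 31.6 off 3.6 z -0.2 Fx,Fy,Fz 3.0 0.4 4.4 Tz 0.06
```

View pics/c10.png

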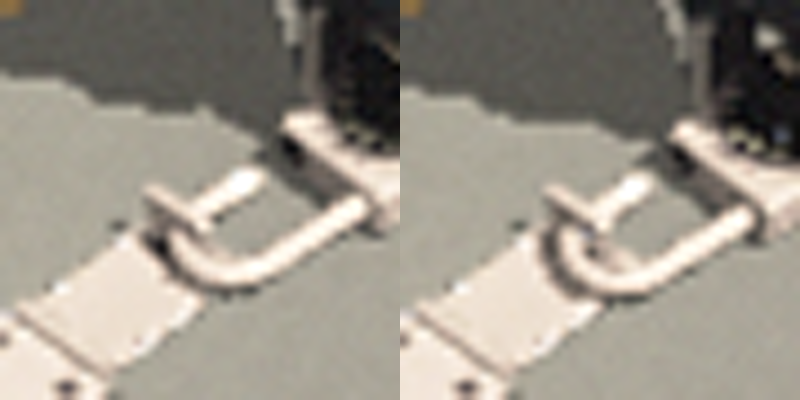

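```bash
python3 - <<'E'
from h import *
from workcell import *
Y=np.array([-X[1],X[0],0]); p=np.array([501,-2,105.5])
def st(t):
    s=read_state(); e=np.array(s["eef_pos"])-p; F=np.array(s["ft_force"]); print(t,round(s["time"],2),"d",(-e@X).round(1),"off",(e@Y).round(1),"z",e[2].round(1),"Fx,Fy,Fz",(F@X).round(1),(F@Y).round(1),F[2].round(1),"Ty",round(s["torque"][1],2),"Tz",round(s["torque"][2],2)); return F
o=3.7; Z=np.array([0,0,2.])
movel(p-X*31.5+Y*o+Z,max_speed=20); st("up")
for d in (25,18):
    g=movel(p-X*d+Y*o+Z,max_speed=40,guard=6); F=st(f"fwd{d} {g}")
    if g: break
c2=camera("scene"); cv2.imwrite("pics/s11.png",c2["image"])
cv2.imwrite("pics/c11.png",np.hstack([cv2.resize(k[175:220,285:330],(400,400),interpolation=cv2.INTER_CUBIC) for k in(cv2.imread("pics/s10.png"),c2["image"])]))
E
```

```text
up 24.77 d 32.1 off 3.7 z 1.8 Fx,Fy,Fz -0.2 -0.6 -4.5 Ty 0.07 Tz -0.07
fwd25 False 25.08 d 24.9 off 3.8 z 1.9 Fx,Fy,Fz -0.4 -0.3 -4.4 Ty 0.05 Tz -0.0
fwd18 False 25.41 d 17.8 off 3.8 z 1.9 Fx,Fy,Fz 0.5 0.3 -4.7 Ty 0.08 Tz 0.0
```

View pics/c11.png

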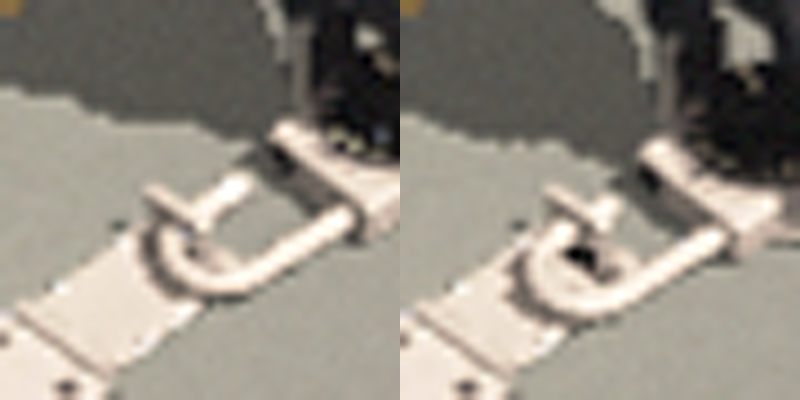

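```bash
python3 - <<'E'
from h import *
from workcell import *
Y=np.array([-X[1],X[0],0]); p=np.array([501,-2,105.5])
def st(t):
    s=read_state(); e=np.array(s["eef_pos"])-p; F=np.array(s["ft_force"]); print(t,round(s["time"],2),"d",(-e@X).round(1),"off",(e@Y).round(1),"z",e[2].round(1),"Fx,Fy,Fz",(F@X).round(1),(F@Y).round(1),F[2].round(1),"Ty",round(s["torque"][1],2),"Tz",round(s["torque"][2],2)); return F
o=3.7; Z=np.array([0,0,2.])
for d in (10,5,1):
    g=movel(p-X*d+Y*o+Z,max_speed=40,guard=6); F=st(f"fwd{d} {g}")
    c2=camera("scene"); cv2.imwrite(f"pics/s12_{d}.png",c2["image"])
    if g: break
cv2.imwrite("pics/c12.png",np.vstack([np.hstack([cv2.resize(cv2.imread(f"pics/{k}.png")[175:220,285:330],(300,300),interpolation=cv2.INTER_CUBIC) for k in q]) for q in(("s11","s12_10"),("s12_1","s8"))]))
E
```

```text
fwd10 False 25.81 d 9.8 off 3.8 z 1.9 Fx,Fy,Fz -0.0 -0.5 -5.2 Ty 0.1 Tz -0.01
fwd5 False 26.13 d 4.8 off 3.8 z 2.0 Fx,Fy,Fz -0.1 0.0 -4.7 Ty 0.05 Tz 0.03
fwd1 False 26.43 d 0.8 off 3.7 z 2.0 Fx,Fy,Fz -0.5 0.2 -4.8 Ty 0.05 Tz -0.05
```

View pics/c12.png

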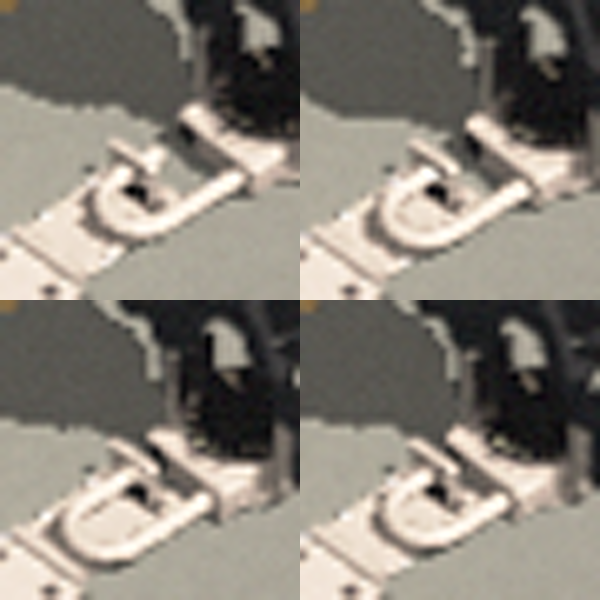

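The shackle stays fully out this time: its bow edge is at x≈65 in the crop, against 85 in the failed push. The staple now sits in the gap at about 38 mm, so I'll lift with a guard.

```bash
python3 - <<'E'
from h import *
from workcell import *
Y=np.array([-X[1],X[0],0]); p=np.array([501,-2,105.5])+Y*3.7-X*.8
def st(t):
    s=read_state(); e=np.array(s["eef_pos"])-p; F=np.array(s["ft_force"]); print(t,round(s["time"],2),np.round(s["eef_pos"],1),"Fx,Fy,Fz",(F@X).round(1),(F@Y).round(1),F[2].round(1),"T",np.round(s["torque"],2),"gap",round(s["finger_gap"],1)); return F
for h in (8,14,22,35):
    g=movel(p+[0,0,h],max_speed=40,guard=5); st(f"lift{h} {g}")
    if g: break
c2=camera("scene"); cv2.imwrite("pics/s13.png",c2["image"])
cv2.imwrite("pics/c13.png",cv2.resize(c2["image"][160:220,280:340],(500,500),interpolation=cv2.INTER_CUBIC))
E
```

```text
lift8 False 26.78 [499.8   1.5 113.8] Fx,Fy,Fz -0.1 -0.1 -4.6 T [ 0.01  0.06 -0.04] gap 49.7
lift14 False 27.08 [499.8   1.5 119.8] Fx,Fy,Fz 0.1 -0.4 -5.0 T [-0.02  0.05  0.04] gap 49.9
lift22 False 27.43 [499.8   1.5 127.8] Fx,Fy,Fz 0.4 -0.1 -4.4 T [-0.03  0.04  0.01] gap 49.6
lift35 False 27.91 [499.7   1.4 140.7] Fx,Fy,Fz -0.2 0.3 -4.8 T [-0.    0.09 -0.05] gap 49.6
```

View pics/c13.png

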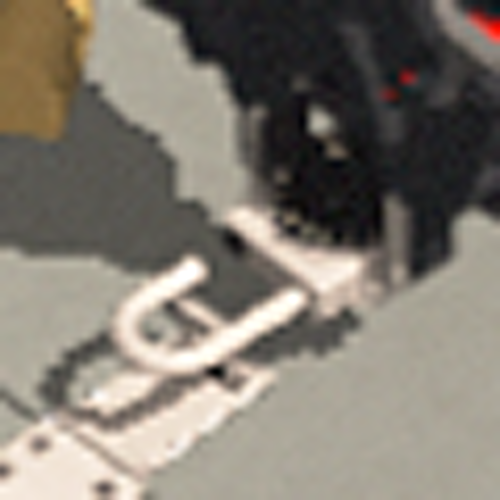

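It's unhooked with the shackle open. Now I'll lift it to about 140 mm above the chest and check.

```bash
python3 - <<'E'
from h import *
from workcell import *
Y=np.array([-X[1],X[0],0]); p=np.array([501,-2,105.5])+Y*3.7-X*.8
print(movel(p+[0,0,145],R(-1.415),max_speed=80)); wait(1)
c=camera("scene"); cv2.imwrite("pics/s14.png",c["image"]); s=read_state(); print(s["time"],s["eef_pos"],np.round(s["tool_rot"],3).tolist(),s["ft_force"],np.abs(s["qvel"]).max(),s["finger_gap"])
u,v=map(int,proj(c,[530,0,255]))
cv2.imwrite("pics/c14.png",np.hstack([cv2.resize(c["image"][v-35:v+35,u-35:u+35],(400,400),interpolation=cv2.INTER_CUBIC),cv2.resize(c["image"][110:310,190:390],(400,400))]))
P=cloud(c); g=c["image"].astype(int)
m=(P[...,2]>225)&(P[...,2]<275)&(np.abs(P[...,1]-5)<28)&(P[...,0]>530)&(P[...,0]<600)&(g.min(2)>130); print(m.sum(),P[m].mean(0)); 
if m.sum()>10:
    A=np.c_[P[m][:,:2]-P[m][:,:2].mean(0),np.ones(m.sum())]; print(np.linalg.lstsq(A,P[m][:,2],rcond=None)[0])
E
```

```text
False
30.5333 [499.63928233   1.53693195 250.5083248 ] [[0.155, -0.988, 0.0], [-0.988, -0.155, -0.0], [0.0, -0.0, -1.0]] [-0.07026323  1.01952801 -4.46739658] 0.0018190621977613015 49.848088311226554
148 [561.34571085   8.37472548 259.06341235]
[-6.24397942e-02 -3.18799279e-02  2.59063412e+02]
```

View pics/c14.png

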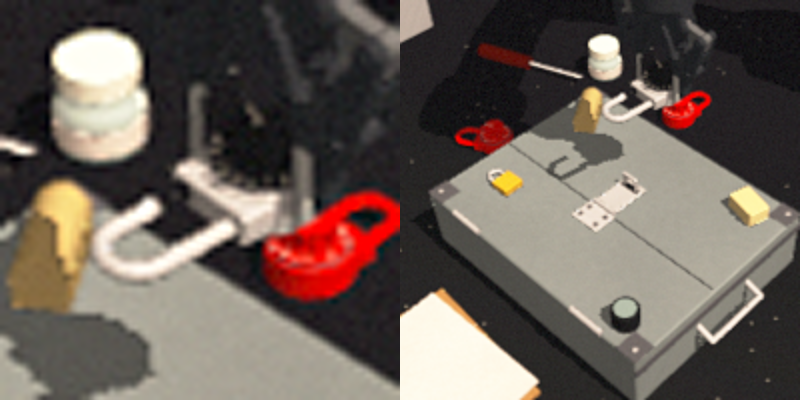

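```bash
python3 -c "
from workcell import *
print(finish_job(), read_state()['time'])"
```

```text
the job is handed in; nothing more can be done
the job is handed in; nothing more can be done
```

The padlock is open and off the staple. The arm is holding it still, dial up, about 145 mm above the chest, and the job is handed in. The clock read about 30.5 s at the last check.

- **Dial:** I turned it clockwise only, about 2.3 rad, until the torque climbed and it was caught. The picture showed the shackle sprung about 7 mm.
- **First pull and push:** I gripped the body across y and drew it back to the hard stop. On the push forward, the short leg rubbed one side of the staple and the shackle slid partly back in, to about 9 mm by the picture.
- **Second pull and push:** I centred the lock sideways in the staple, pulled to the stop again (21 N) and raised it 2 mm. It then went forward and lifted off with almost no side force.
- **Last checks:** The shackle stands fully out with the short leg clear of the body. The wrist carries 4.5 N, which matches the lock's weight, the arm is still, and the tool points straight down. Nothing else in the last scene picture looks moved.
- **Less certain:** A rough depth fit over the shoulder and shackle came out 3 to 4 degrees nose-down. The shoulder sits higher than the legs, which biases that fit, and the picture looks level. In the second pull I felt no separate sliding friction before the stop, so that the shackle is fully out rests on the hard stop and the pictures.

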